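# Stamp the seal onto a finished fish print

### The job

Stamp the seal onto the finished fish print: set the red self-inking stamp down centred and square in the red printed box, its white-labelled front towards the print's lower edge, and press its head fully down to the stop. Then stand the stamp gently back in its empty compartment of the bamboo tray, upright and with its head sprung up. Do not press the head down anywhere else, and leave the other things on the table where they are.

Things in the scene. Friction and masses are not known exactly. Their poses are not given: they have to be found in the camera images.
- stamp: Self-inking stamp, 0.26 kg, 112 mm tall, upright in the tray. Origin: centre of the foot's underside; x from front to back, y left, z up. Front (-x): the side with the white label and white strip on the top. Black foot 62 (x) x 74 (y) x 9 mm; from 45 to 112 mm up the red flat-faced head, 48 (x) x 66 (y) x 67 mm: hold it by this. Its seal, 40 x 40 mm, prints centrally under the foot.
- stamp_head (a joint): Travel of the stamp's red head down over its foot, in m: 0 up, 0.022 at the stop, where the seal prints. A spring returns it: about 6 N to start it, 13 N at the stop. Carried by its head, the stamp hangs at 0; once the foot stands on something, lowering the held head presses it.
- stamp_top (a point): Centre of the top face of the red head; moves down with it. 112 mm above the foot's underside when up, 90 mm when fully pressed.
- stamp_front (a point): Middle of the front lower edge of the foot, 31 mm in front (-x) of the stamp's origin.
- card: Fish print mounted on white board 190 (x) x 260 (y) x 4 mm, taped flat to the table (fixed). Origin: centre of its underside; -x is the print's lower edge (robot's side), y its left, z up.
- seal_box (a point): Centre of the red printed outline for the seal, 56 x 56 mm, on the card's upper face (4 mm above the table), at the print's lower right (50 mm towards the lower edge and 80 mm towards the right of the card's centre). Axes as the card's: the stamp's x and y must point along them.
- tray: Bamboo stamp tray (fixed). Origin: under the centre of the compartment where the stamp belongs, on the table; the compartment is 107 (x) x 130 (y) mm inside, lined with dark felt, its floor 4 mm above the table, its rim 16 mm above the table. Beyond the compartment (+x) a second one, 60 mm long, holds two flat ink cassettes 13 mm high.
- palette: White round porcelain palette with dabs of colour, 132 mm across, 17 mm high; origin under its centre. Leave alone.
- wash_cup: Murky plastic cup with a brush in it, 72 mm across, 150 mm high with the brush; origin under its centre. Leave alone.
- jar_green: Paint jar with green label, 58 mm across, 75 mm high; origin under its centre. Leave alone.
- jar_red: Paint jar with red label, 58 mm across, 75 mm high; origin under its centre. Leave alone.
- brush_pot: Blue ceramic pot of brushes, 84 mm across, 240 mm high with the brushes; origin under its centre. Leave alone.
- dabber: Padded inking dabber standing on its pad, turned wooden handle up, 60 mm across, 108 mm high; origin under its centre. Leave alone.
- brayer: Rubber ink roller with wooden handle lying flat, 165 mm long (x), roller 80 mm wide at its +x end, 36 mm high; origin below its middle. Leave alone.
- flat_brush: Blue flat brush lying, 200 mm long (x), 10 mm thick; origin below its middle. Leave alone.

How it is judged (in metres and radians):
On the way, in this order (a step that is already met when the one before it is completed fails the run):
1. the stamp stands on the print, centred and square in the red box, right way up (x of stamp in the frame of seal_box between -0.006 and 0.006 m and y of stamp in the frame of seal_box between -0.006 and 0.006 m and z of stamp in the frame of seal_box below 0.003 m and angle between the x axis of stamp and the x axis of seal_box, either way round below 0.1 rad and x of stamp_front in the frame of seal_box below 0 m), for 0.05 s.
2. its head is pressed down to the stop there (all of step 1 and value of joint stamp_head above 0.0205 m), for 0.2 s.
3. the head has sprung up and the stamp is lifted off the print (value of joint stamp_head below 0.003 m and z of stamp in the frame of seal_box above 0.02 m), for 0.05 s.
At the end, for the whole second after the job is handed in: After the seal was pressed in the box (centre within 6 mm along each side of the box, turned less than 0.1 rad, head within 1.5 mm of its stop for 0.2 s), the stamp stands upright and at rest on the floor of its tray compartment, head up (within 2 mm), released (x of stamp in the frame of tray between -0.045 and 0.045 m and y of stamp in the frame of tray between -0.05 and 0.05 m and z of stamp in the frame of tray below 0.007 m and angle between stamp's own z axis and vertical below 0.06 rad and value of joint stamp_head below 0.002 m and linear speed of stamp below 0.01 m/s); the robot touches nothing.
It fails at once if the head pressed more than 13 mm down while the stamp is not standing centred and square in the box (a stray or crooked seal) (value of joint stamp_head above 0.013 m and not (x of stamp in the frame of seal_box between -0.006 and 0.006 m and y of stamp in the frame of seal_box between -0.006 and 0.006 m and z of stamp in the frame of seal_box below 0.003 m and angle between the x axis of stamp and the x axis of seal_box, either way round below 0.1 rad and x of stamp_front in the frame of seal_box below 0 m)).
It fails at once if the stamp let fall or knocked flying (over 0.3 m/s while the fingers do not hold it) (contact force between the fingers and stamp below 0.5 N and linear speed of stamp above 0.3 m/s).
It fails at once if a bystander moved by more than 30 mm (distance of any of palette, wash_cup, jar_green, jar_red, brush_pot, dabber, brayer, flat_brush from where it was at the start of the episode above 0.03 m).
It also fails if it takes over 51 s, if anything falls off the work surface, if the arm or the gripper's body presses on something with over 40 N, if the wrist force passes 120 N, or if a joint passes its speed limit or range.

### The arm

A 6-joint arm with a two-finger parallel gripper is mounted at the origin on the work surface. World frame = base frame: x ahead of the robot, y to its left, z up, the work surface at z = 0. Lengths are in mm, angles in rad, forces in N, time in s.
With the tool pointing down it reaches from about 275 to 750 mm from the base axis. Payload 10.2 kg.
Tool frame: the origin (TCP) lies midway between the tips of the shut fingers; the grasp point (between the pads) lies 19 mm behind it (hold_point_z is the z of the grasp point in the tool frame, in mm); z points along the fingers, y is the direction in which the jaws open and shut (so a half turn about z gives the same grasp; the last joint's range is limited). The gripper opens to 85 mm and grips with 20 to 120 N. Pads are 22 mm wide; open, the fingers measure 114 mm over their backs; the gripper's body (76 mm by 85 mm) begins 54 mm behind the grasp point. The pads swing forward as they close: fully open they stand 13 mm farther back than shut.
Start: joints at [0.953, 0.313, 1.498, -0, 1.331, -0.223], TCP at [201.94, 484.615, 231.294] pointing down, gripper open.
Joint ranges: [-2.94, 2.94], [-0.97, 2.17], [0.19, 2.56], [-1.23, 4.37], [0.02, 3.11], [-2.88, 2.88]. Speed limits (rad/s): [2.39, 2.39, 3.01, 3.14, 3.14, 3.14].

### API

Orientations are given as [roll, pitch, yaw] about the fixed x, y, z axes, in that order (R = Rz(yaw) Ry(pitch) Rx(roll)).
In Python, from station import observe, grab_frame, close_job, hold_point_z gives the robot as it stands.
- The arm moves only by the shell command python3 -m jog 'ROWS' [OPENING]. ROWS is JSON, a list of rows, each an object of numbers: "tx", "ty", "tz": the shift along the tool's x, y, z in m; "twist": the turn about the tool's z in rad. In form: [{"tx": .., "ty": .., "tz": .., "twist": ..}, ...]. A call has 1 to 20 rows; each row shifts and turns the commanded pose from where the row before left it, along the tool's axes as they then stand; what a row does not reach is not made up. A row lasts 1/10 s, in which the tool goes at most 50 mm and 8.59 degrees, less where a joint would pass 70% of its speed; a pose out of reach is approached as far as the arm can. A call is refused whole if a number of a shift passes 0.05 or a number of a turn 0.15, either way. A call with a gripper value outside its range is refused whole. OPENING is the opening, from 0 (shut) to 1 (fully open), set as the call begins (- or left out, the last holds). The fingers move at their own pace and stop on an object; the grip force is fixed at half the most. Time passes only in rows, so rows that do not move let the fingers close. It gives the time, the measured TCP pose, the force and the opening at its end, in the units of the state.
- observe(): the state, without advancing time (a new reading comes with each control period).
- grab_frame(name): name is "scene" or "top"; returns a dict with "frame" (480x640x3 uint8, red, green, blue), "fx", "fy", "cx", "cy" (pixels), "dist" ([k1, k2, p1, p2, k3] as OpenCV has them; the pictures are not rectified), "extrinsics" (4x4, takes a point from world to camera coordinates). Camera axes: x right, y up, looking along -z (the intrinsics and any distortion apply to the point x, -y, -z); pixel columns grow to the right and rows downward; lengths in mm; the calibration is good to about 2 mm. A picture is of the moment at which its call begins. There is no depth.
- close_job(): hands the job in, once; it reports no verdict.
The state is a dict: "t": time; "qpos": joint angles; "qd": joint speeds; "joint_efforts": joint torques, N m; "eef_pos": TCP position; "tool_rot": TCP orientation; "wrist_force": force on the tool from outside, world axes, zero at the start; "wrist_torque": the same for the moment, N m; "finger_gap": finger opening in mm.
Only numpy, scipy, OpenCV 4.12 (cv2) and the standard library are available. Lean on these libraries where they do the work, as an engineer would, in place of code of your own. Each camera call takes 0.05 s, during which the arm holds its last target. There are 200 camera calls.

## Working session

There is one attempt and no reset: what is moved stays moved. The work goes in short steps, Python scripts to look and compute and a shell command to move; the robot and the scene stay as the last step left them, time stands still between calls to the robot, and variables do not carry over. Pictures are saved under pics/ and viewed, about 8 in all and at most 12, crops included, and the job is handed in when it is done.

```bash
ls; mkdir -p pics
python3 - <<'E'
from station import *
import cv2
for n in ("scene","top"):
    f=grab_frame(n); cv2.imwrite(f"pics/{n}0.png",f["frame"][:,:,::-1]); print(n,f["fx"],f["cx"],f["cy"],f["dist"],f["extrinsics"])
print(observe(),hold_point_z)
E
```

```text
pics
scene 518.5694243699655 322.66754777111464 234.45247356149324 [-0.05827906  0.          0.          0.          0.        ] [[ 7.34041282e-01  6.78881907e-01 -1.73997939e-02 -4.30356163e+02]
 [-5.05827268e-01  5.63662616e-01  6.53010896e-01  2.35868580e+02]
 [ 4.53124895e-01 -4.70535665e-01  7.57148610e-01 -1.55511337e+03]
 [ 0.00000000e+00  0.00000000e+00  0.00000000e+00  1.00000000e+00]]
top 543.7000970076022 315.6290317622389 243.62735988441005 [0.01705363 0.         0.         0.         0.        ] [[ 7.63078909e-02 -9.97074575e-01 -4.40438708e-03 -4.59967288e+01]
 [ 9.72294858e-01  7.34311450e-02  2.21924707e-01 -6.06508399e+02]
 [-2.20952064e-01 -2.12169692e-02  9.75053858e-01 -1.25915423e+03]
 [ 0.00000000e+00  0.00000000e+00  0.00000000e+00  1.00000000e+00]]
{'t': 0.1, 'qpos': array([ 9.52621800e-01,  3.13360719e-01,  1.49834903e+00, -1.89150619e-05,
        1.33099788e+00, -2.23410838e-01]), 'qd': array([-0.00075536, -0.00177759, -0.00226529, -0.00091634, -0.0002528 ,
       -0.00083971]), 'joint_efforts': array([ 1.96040819e-03, -4.12905586e+01, -2.60143965e+01, -1.94960598e-04,
        3.02560904e-03, -3.50264850e-05]), 'eef_pos': array([201.79595586, 484.42272531, 230.81390667]), 'tool_rot': array([-3.14050132e+00, -2.29117841e-04,  2.74683334e+00]), 'wrist_force': array([0.31586452, 0.61701116, 1.05661532]), 'wrist_torque': array([ 0.02428488,  0.023185  , -0.01452318]), 'finger_gap': 85.22578452830491} -18.700000000000003
```

View pics/scene0.png

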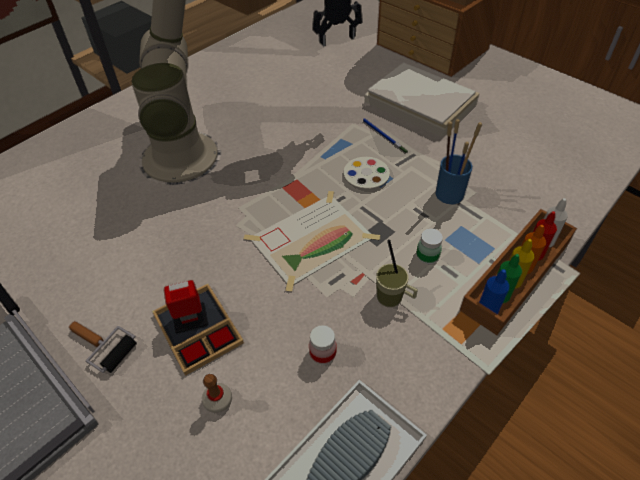

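View pics/top0.png

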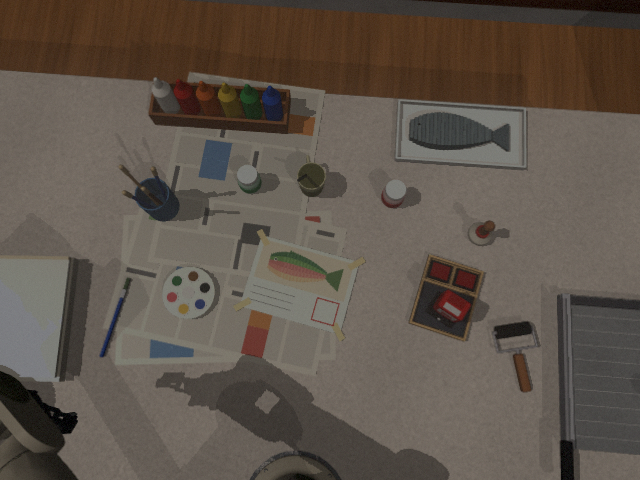

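The scene view has the stamp at about (183,305) and the box at about (275,239). In the top view the stamp is at about (453,307) and the box at about (325,312). Next I'll zoom in on both.

Run:
```python
import cv2,numpy as np
t=cv2.imread("pics/top0.png");s=cv2.imread("pics/scene0.png")
c=lambda im,x,y,w,h:cv2.convertScaleAbs(cv2.resize(im[y:y+h,x:x+w],(400,300),interpolation=cv2.INTER_CUBIC),alpha=1.4)
m=np.vstack([np.hstack([c(t,400,250,100,75),c(t,280,270,100,75)]),np.hstack([c(s,145,270,100,75),c(s,230,205,100,75)])])
cv2.imwrite("pics/zoom.png",m)
```

```text
(no output)
```

View pics/zoom.png

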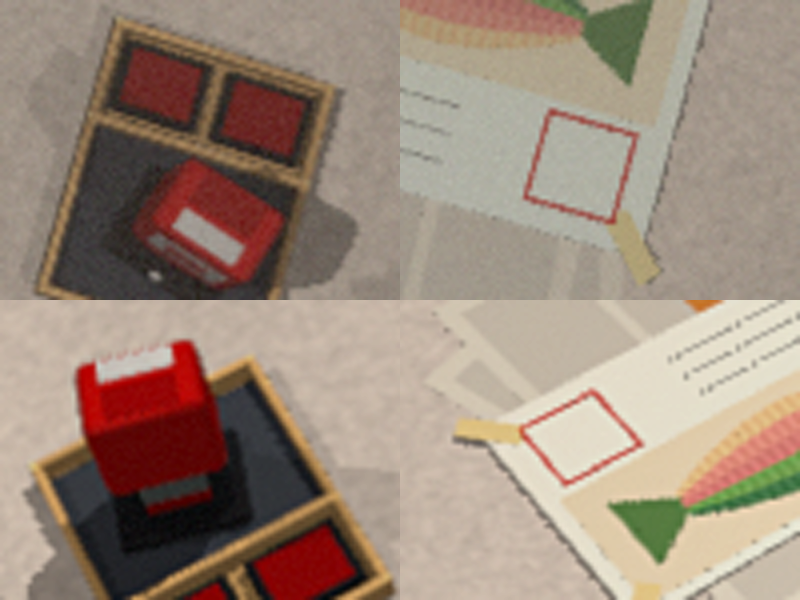

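```bash
cat > h.py <<'E'
import cv2,numpy as np
from station import *
def ray(f,px):
    K=np.array([[f["fx"],0,f["cx"]],[0,f["fy"],f["cy"]],[0,0,1]])
    u=cv2.undistortPoints(np.float64(px).reshape(-1,1,2),K,np.array(f["dist"])).reshape(-1,2)
    E=f["extrinsics"];d=np.c_[u[:,0],-u[:,1],-np.ones(len(u))]@E[:3,:3]
    return -E[:3,:3].T@E[:3,3],d/np.linalg.norm(d,axis=1)[:,None]
def plane(f,px,z):
    c,d=ray(f,px);return c+d*((z-c[2])/d[:,2])[:,None]
def tri(f1,p1,f2,p2):
    c1,d1=ray(f1,p1);c2,d2=ray(f2,p2);o=[]
    for a,b in zip(d1,d2):
        s=np.linalg.lstsq(np.c_[a,-b],c2-c1,rcond=None)[0];o.append((c1+a*s[0]+c2+b*s[1])/2)
    return np.array(o)
def red(im): 
    h=cv2.cvtColor(im,cv2.COLOR_RGB2HSV);return (((h[...,0]<12)|(h[...,0]>168))&(h[...,1]>100)&(h[...,2]>50)).astype(np.uint8)*255
def roi(m,r):
    o=np.zeros_like(m);x,y,w,h=r;o[y:y+h,x:x+w]=m[y:y+h,x:x+w];return o
def quad(m):
    c=max(cv2.findContours(m,0,cv2.CHAIN_APPROX_NONE)[0],key=cv2.contourArea);c=cv2.convexHull(c)
    return cv2.approxPolyN(c,4).reshape(-1,2).astype(float)
E
python3 - <<'E'
from h import *
np.set_printoptions(precision=1,suppress=True)
F={n:grab_frame(n) for n in("top","scene")}
S=4; vis=[]
for n,br,sr in(("top",(305,288,45,42),(430,285,45,42)),("scene",(255,222,45,32),(160,275,45,55))):
    f=F[n];im=cv2.resize(f["frame"],None,fx=S,fy=S,interpolation=cv2.INTER_CUBIC)
    up=lambda r:tuple(S*v for v in r)
    dn=lambda p:(p+.5)/S-.5
    b=dn(quad(roi(red(im),up(br))));P=plane(f,b,4);print(n,"box",b.tolist(),P[:,:2].tolist(),"c",P.mean(0),"len",np.linalg.norm(np.roll(P,-1,0)-P,axis=1))
    h=cv2.cvtColor(im,cv2.COLOR_RGB2HSV);x,y,w,hh=up(sr);sub=im[y:y+hh,x:x+w]
    rm=roi(red(im),up(sr));vals=h[...,2][rm>0];t,_=cv2.threshold(vals.reshape(1,-1),0,255,cv2.THRESH_OTSU)
    print("V",np.percentile(vals,[5,25,50,75,95]),t)
    wm=roi(((h[...,1]<90)&(h[...,2]>(120 if n=="top" else 170))).astype(np.uint8)*255,up(sr))
    if n=="top": wm=roi(wm,up((435,295,30,25)))
    else: wm=roi(wm,up((160,275,35,25)))
    q=dn(quad(wm));P=plane(f,q,116);print("strip",q.tolist(),P[:,:2].tolist(),"c",P.mean(0))
    tm=((rm>0)&(h[...,2]>t)).astype(np.uint8)*255|wm
    tm=cv2.morphologyEx(tm,cv2.MORPH_OPEN,np.ones((5,5)));q=dn(quad(tm));P=plane(f,q,116);print("top",q.tolist(),P[:,:2].tolist(),"c",P.mean(0),"len",np.linalg.norm(np.roll(P,-1,0)-P,axis=1))
    o=im.copy();
    for pts in(q,b): cv2.polylines(o,[((pts+.5)*S).astype(int)],True,(0,255,0),1)
    for r in(br,sr):
        x,y,w,hh=up(r);vis.append(cv2.resize(o[y:y+hh,x:x+w],(400,300)))
cv2.imwrite("pics/q.png",np.vstack([np.hstack(vis[:2]),np.hstack(vis[2:])])[:,:,::-1])
E
```

```text
top box [[316.125, 320.375], [313.375, 320.375], [310.125, 318.875], [316.625, 296.125]] [[428.1218359298411, -14.618681164839673], [427.60368879356554, -7.814632683553352], [430.678421753335, 0.517576489703405], [488.40154533257805, -11.274698754586407]] c [443.7  -8.3   4. ] len [ 6.8  8.9 58.9 60.4]
V [ 56.  70.  85.  97. 104.] 78.0Traceback (most recent call last):
  File "<stdin>", line 16, in <module>
  File "h.py", line 20, in quad
    c=max(cv2.findContours(m,0,cv2.CHAIN_APPROX_NONE)[0],key=cv2.contourArea);c=cv2.convexHull(c)
ValueError: max() iterable argument is empty
```

```bash
cat >> h.py <<'E'
def quad(m):
    p=cv2.convexHull(cv2.findNonZero(m)); return cv2.approxPolyN(p,4,ensure_convex=True).reshape(-1,2).astype(float)
def red(im,s=100):
    h=cv2.cvtColor(im,cv2.COLOR_RGB2HSV);return (((h[...,0]<10)|(h[...,0]>168))&(h[...,1]>s)&(h[...,2]>40)).astype(np.uint8)*255
def big(m):
    n,l,st,_=cv2.connectedComponentsWithStats(m);return (l==1+st[1:,4].argmax()).astype(np.uint8)*255
E
cat > m.py <<'E'
from h import *
np.set_printoptions(precision=1,suppress=True)
F={n:grab_frame(n) for n in("top","scene")}
S=4; vis=[]
ln=lambda P:np.linalg.norm(np.roll(P,-1,0)-P,axis=1)
for n,br,sr,wr in(("top",(305,288,38,40),(430,285,45,42),(435,298,30,22)),("scene",(257,222,38,32),(160,275,45,55),(166,275,27,20))):
    f=F[n];im=cv2.resize(f["frame"],None,fx=S,fy=S,interpolation=cv2.INTER_CUBIC)
    up=lambda r:tuple(S*v for v in r)
    dn=lambda p:(p+.5)/S-.5
    b=dn(quad(big(roi(red(im,70),up(br)))));P=plane(f,b,4);print(n,"box",b.tolist(),P[:,:2].tolist(),"c",P.mean(0),ln(P))
    h=cv2.cvtColor(im,cv2.COLOR_RGB2HSV)
    rm=big(roi(red(im),up(sr)));vals=h[...,2][rm>0];t,_=cv2.threshold(vals.reshape(1,-1),0,255,cv2.THRESH_OTSU)
    w=roi(h[...,1],up(wr));g=roi(im[...,1],up(wr));print("V",np.percentile(vals,[5,50,95]),t,"g",g.max())
    wm=big(((w<110)&(g>.6*g.max())).astype(np.uint8)*255)
    qs=dn(quad(wm));P=plane(f,qs,116);print("strip",qs.tolist(),P[:,:2].tolist(),"c",P.mean(0),ln(P))
    tm=((rm>0)&(h[...,2]>t)).astype(np.uint8)*255|wm
    tm=big(cv2.morphologyEx(tm,cv2.MORPH_OPEN,np.ones((5,5))));q=dn(quad(tm));P=plane(f,q,116);print("top",q.tolist(),P[:,:2].tolist(),"c",P.mean(0),ln(P))
    o=cv2.convertScaleAbs(im,alpha=1.4)
    for pts in(q,b,qs): cv2.polylines(o,[((pts+.5)*S).astype(int)],True,(0,255,0),1)
    for r in(br,sr):
        x,y,w,hh=up(r);vis.append(cv2.resize(o[y:y+hh,x:x+w],(400,300)))
cv2.imwrite("pics/q.png",np.vstack([np.hstack(vis[:2]),np.hstack(vis[2:])])[:,:,::-1])
E
python3 m.py
```

```text
top box [[333.125, 326.125], [309.875, 319.625], [316.375, 296.125], [339.875, 302.875]] [[417.23018738260754, -57.647858359999944], [428.7872977108945, 0.9909816794230792], [488.35408040695023, -10.649905250632948], [475.9347818451937, -70.48872964985854]] c [452.6 -34.4   4. ] [59.8 60.7 61.1 60.1]
V [ 53.  85. 104.] 76.0 g 116
strip [[457.875, 316.625], [442.375, 306.375], [445.875, 301.125], [460.875, 311.125]] [[451.9315992682756, -336.6224716308527], [472.54924856593556, -301.0103990244881], [485.18678364875325, -308.692423895591], [464.9496769049796, -343.20180960223314]] c [ 468.7 -322.4  116. ] [41.1 14.8 40.  14.6]
top [[460.625, 320.875], [436.875, 304.875], [446.875, 288.875], [471.125, 303.875]] [[442.7973210571107, -342.9941316607287], [475.01755188977205, -288.4204535730363], [513.6268598219017, -310.3413401070718], [483.3007292139388, -366.2140084367511]] c [ 478.7 -327.   116. ] [63.4 44.4 63.6 46.7]
scene box [[271.125, 251.625], [257.375, 237.125], [277.875, 226.125], [291.125, 240.875]] [[476.53087700865876, -72.01283697296378], [415.23531921069525, -62.673846023628016], [427.3329978708839, -0.8980043095536985], [488.99269096288026, -13.375035245548816]] c [452.  -37.2   4. ] [62.  62.9 62.9 59.9]
V [ 61.  68. 132.] 91.0 g 150
strip [[186.625, 285.875], [165.625, 291.125], [165.625, 274.625], [196.875, 274.625]] [[483.64299791335213, -313.3642957333466], [461.16669950176504, -352.14406912378], [425.3965165953083, -326.0694922091089], [476.3784844078035, -279.8294513281423]] c [ 461.6 -317.9  116. ] [44.8 44.3 68.8 34.3]
top [[165.125, 303.875], [161.625, 274.625], [193.375, 274.625], [195.625, 295.375]] [[486.8143007233673, -372.15516977465984], [418.84189294470355, -332.0191759694116], [470.68725125786807, -284.9881194133732], [517.3810427850427, -315.54612785725783]] c [ 473.4 -326.2  116. ] [78.9 70.  55.8 64.3]
```

View pics/q.png

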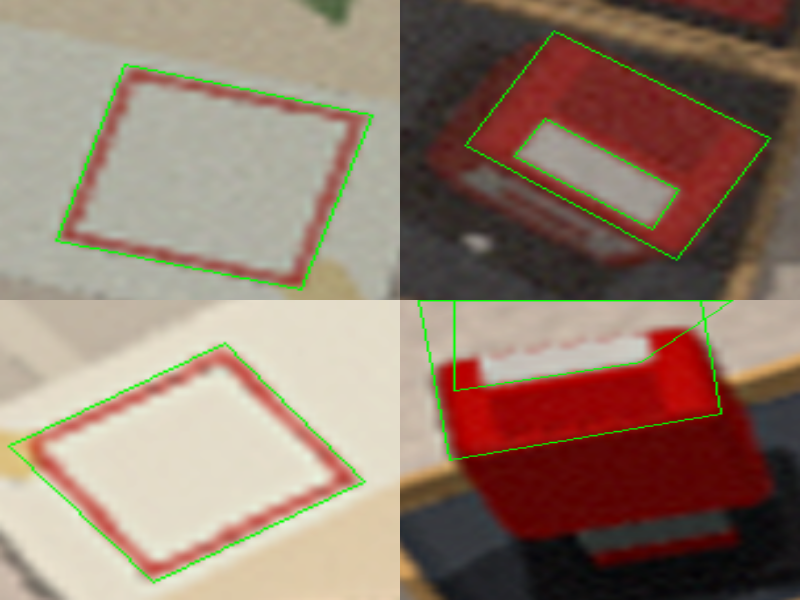

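The top-view quads fit the box and the stamp's head. The scene-view box fits apart from a little tape at its left corner, and its top-face back edge is usable. Next: height check by triangulation, then the tray.

Run:
```python
from h import *
np.set_printoptions(precision=1,suppress=True)
F={n:grab_frame(n) for n in("top","scene")}
t,s=F["top"],F["scene"]
print("stamp back corners",tri(t,[[471.1,303.9],[446.9,288.9]],s,[[165.1,303.9],[195.6,295.4]]))
print("box",tri(t,[[309.9,319.6],[316.4,296.1],[339.9,302.9]],s,[[277.9,226.1],[291.1,240.9],[271.1,251.6]]))
S=4;vis=[]
for n,r in(("top",(402,245,90,100)),("scene",(145,278,105,100))):
    f=F[n];im=cv2.resize(f["frame"],None,fx=S,fy=S,interpolation=cv2.INTER_CUBIC);R=tuple(4*v for v in r)
    h=cv2.cvtColor(im,cv2.COLOR_RGB2HSV)
    m=((h[...,0]>11)&(h[...,0]<22)&(h[...,1]>85)&(h[...,2]>50)).astype(np.uint8)*255
    m=big(roi(cv2.morphologyEx(m,cv2.MORPH_CLOSE,np.ones((7,7))),R));q=quad(m)
    P=plane(f,(q+.5)/S-.5,16);print(n,(q/S).tolist(),P[:,:2].tolist(),P.mean(0),np.linalg.norm(np.roll(P,-1,0)-P,axis=1))
    o=cv2.convertScaleAbs(im,alpha=1.4);cv2.polylines(o,[q.astype(int)],True,(0,255,0),1)
    # divider: inner hole contours
    c,_=cv2.findContours(m,cv2.RETR_CCOMP,cv2.CHAIN_APPROX_SIMPLE)
    for k in c:
        if 1500<cv2.contourArea(k):
            cv2.drawContours(o,[k],-1,(0,255,255),1)
    x,y,w,hh=R;vis.append(cv2.resize(o[y:y+hh,x:x+w],(400,400)))
cv2.imwrite("pics/tray.png",np.hstack(vis)[:,:,::-1])
```

```text
stamp back corners [[ 483.3 -369.4  109.7]
 [ 513.9 -312.9  109.9]]
box [[428.2  -0.    4.4]
 [488.1 -11.5   1.9]
 [475.8 -71.    2.7]]
top [[465.25, 342.0], [408.5, 323.0], [428.75, 253.75], [484.0, 271.5]] [[403.6672414360592, -379.3386483541811], [438.892854010704, -240.27319281626507], [616.3154379047892, -284.5196791814296], [581.3342608302556, -423.39870236007187]] [ 510.1 -331.9   16. ] [143.5 182.9 143.2 183. ]
scene [[184.75, 376.0], [151.5, 311.0], [208.0, 283.0], [245.25, 342.75]] [[590.7618477191248, -429.650545045497], [405.3043435451732, -382.9617073502636], [440.55683478404967, -244.74618586296538], [625.8581990047181, -291.34360438223325]] [ 515.6 -337.2   16. ] [191.2 142.6 191.1 142.7]
```

View pics/tray.png

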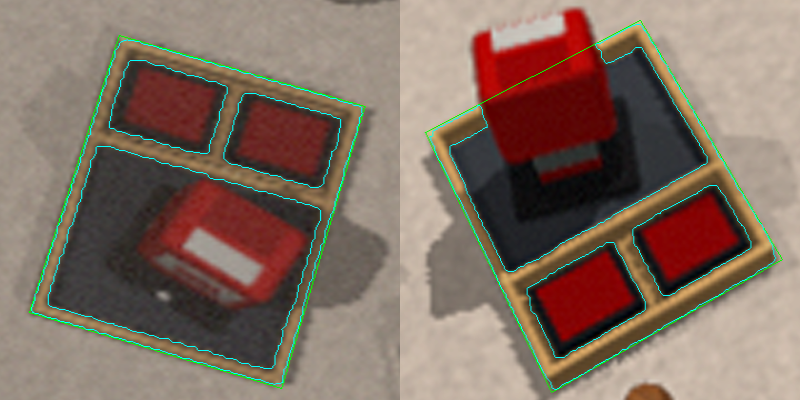

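```bash
python3 -m jog '[{"tx":-0.02836,"ty":-0.0321},{"tx":-0.02836,"ty":-0.0321},{"tx":-0.02836,"ty":-0.0321},{"tx":-0.02836,"ty":-0.0321},{"tx":-0.02836,"ty":-0.0321},{"tx":-0.02836,"ty":-0.0321},{"tx":-0.02836,"ty":-0.0321},{"tx":-0.02836,"ty":-0.0321},{"tx":-0.02836,"ty":-0.0321},{"tx":-0.02836,"ty":-0.0321},{"tx":-0.02836,"ty":-0.0321},{"tx":-0.02836,"ty":-0.0321},{"tx":-0.02836,"ty":-0.0321},{"tx":-0.02836,"ty":-0.0321},{"tx":-0.02836,"ty":-0.0321},{"tx":-0.02836,"ty":-0.0321},{"tx":-0.02836,"ty":-0.0321},{"tx":-0.02836,"ty":-0.0321},{"tx":-0.02836,"ty":-0.0321},{"tx":-0.02836,"ty":-0.0321}]' 1
python3 -m jog '[{"twist":0.1},{"twist":0.1},{"twist":0.1},{"twist":0.1},{"twist":0.1},{"twist":0.1},{"twist":0.1},{"twist":0.1},{"twist":0.1},{"twist":0.1},{"twist":0.1},{"twist":0.1},{"twist":0.1},{"twist":0.1},{"twist":0.1},{"twist":0.1},{"twist":0.1},{},{}]'
cat > go.py <<'E'
import sys,numpy as np
from station import observe
o=observe();p=o["eef_pos"];y=o["tool_rot"][2];X,Y,W=map(float,sys.argv[1:4])
d=np.array([X,Y])-p[:2];w=(np.radians(W)-y+np.pi)%(2*np.pi)-np.pi
print("p",p.round(1),"rot",np.degrees(o["tool_rot"]).round(2),"gap",round(o["finger_gap"],1),"F",o["wrist_force"].round(1),"t",o["t"])
print("tx %.2f ty %.2f mm (before twist), twist %.4f"%(d@[np.cos(y),np.sin(y)],d@[np.sin(y),-np.cos(y)],-w))
E
python3 go.py 479 -328 60
```

```text
p [201.9 484.6 231.2] rot [-179.99   -0.    157.38] gap 85.5 F [-0.6  0.1  0.3] t 0.4
tx -568.33 ty -643.49 mm (before twist), twist 1.6996invalid input at $[0]: expected keys tx, ty, tz, twist
invalid input at $[0]: expected keys tx, ty, tz, twist
```

```bash
python3 -m jog '[{"tx":-0.0284,"ty":-0.0322,"tz":0,"twist":0},{"tx":-0.0284,"ty":-0.0322,"tz":0,"twist":0},{"tx":-0.0284,"ty":-0.0322,"tz":0,"twist":0},{"tx":-0.0284,"ty":-0.0322,"tz":0,"twist":0},{"tx":-0.0284,"ty":-0.0322,"tz":0,"twist":0},{"tx":-0.0284,"ty":-0.0322,"tz":0,"twist":0},{"tx":-0.0284,"ty":-0.0322,"tz":0,"twist":0},{"tx":-0.0284,"ty":-0.0322,"tz":0,"twist":0},{"tx":-0.0284,"ty":-0.0322,"tz":0,"twist":0},{"tx":-0.0284,"ty":-0.0322,"tz":0,"twist":0},{"tx":-0.0284,"ty":-0.0322,"tz":0,"twist":0},{"tx":-0.0284,"ty":-0.0322,"tz":0,"twist":0},{"tx":-0.0284,"ty":-0.0322,"tz":0,"twist":0},{"tx":-0.0284,"ty":-0.0322,"tz":0,"twist":0},{"tx":-0.0284,"ty":-0.0322,"tz":0,"twist":0},{"tx":-0.0284,"ty":-0.0322,"tz":0,"twist":0},{"tx":-0.0284,"ty":-0.0322,"tz":0,"twist":0},{"tx":-0.0284,"ty":-0.0322,"tz":0,"twist":0},{"tx":-0.0284,"ty":-0.0322,"tz":0,"twist":0},{"tx":-0.0284,"ty":-0.0322,"tz":0,"twist":0}]' 1
python3 -m jog '[{"tx":0,"ty":0,"tz":0,"twist":0.1},{"tx":0,"ty":0,"tz":0,"twist":0.1},{"tx":0,"ty":0,"tz":0,"twist":0.1},{"tx":0,"ty":0,"tz":0,"twist":0.1},{"tx":0,"ty":0,"tz":0,"twist":0.1},{"tx":0,"ty":0,"tz":0,"twist":0.1},{"tx":0,"ty":0,"tz":0,"twist":0.1},{"tx":0,"ty":0,"tz":0,"twist":0.1},{"tx":0,"ty":0,"tz":0,"twist":0.1},{"tx":0,"ty":0,"tz":0,"twist":0.1},{"tx":0,"ty":0,"tz":0,"twist":0.1},{"tx":0,"ty":0,"tz":0,"twist":0.1},{"tx":0,"ty":0,"tz":0,"twist":0.1},{"tx":0,"ty":0,"tz":0,"twist":0.1},{"tx":0,"ty":0,"tz":0,"twist":0.1},{"tx":0,"ty":0,"tz":0,"twist":0.1},{"tx":0,"ty":0,"tz":0,"twist":0.1},{"tx":0,"ty":0,"tz":0,"twist":0},{"tx":0,"ty":0,"tz":0,"twist":0}]'
python3 go.py 479 -328 60
```

```text
t: 2.4
eef_pos: [478.8, -330.0, 231.1]
tool_rot: [3.141, -0.0, 2.747]
wrist_force: [0.2, 1.3, 0.3]
finger_gap: 85.5
t: 4.3
eef_pos: [478.5, -328.3, 231.2]
tool_rot: [-3.142, 0.0, 1.049]
wrist_force: [0.2, 0.3, 0.2]
finger_gap: 85.3
p [ 478.5 -328.3  231.2] rot [-180.      0.     60.13] gap 85.3 F [0.2 0.3 0.2] t 4.3
tx 0.50 ty 0.24 mm (before twist), twist 0.0022
```

```bash
python3 -m jog '[{"tx":0.0005,"ty":0.0002,"tz":0.025,"twist":0},{"tx":0,"ty":0,"tz":0.03,"twist":0},{"tx":0,"ty":0,"tz":0.03,"twist":0},{"tx":0,"ty":0,"tz":0.025,"twist":0},{"tx":0,"ty":0,"tz":0.02,"twist":0},{"tx":0,"ty":0,"tz":0.02,"twist":0},{"tx":0,"ty":0,"tz":0.019,"twist":0},{"tx":0,"ty":0,"tz":0,"twist":0}]'
python3 -m jog '[{"tx":0,"ty":0,"tz":0,"twist":0},{"tx":0,"ty":0,"tz":0,"twist":0},{"tx":0,"ty":0,"tz":0,"twist":0},{"tx":0,"ty":0,"tz":0,"twist":0},{"tx":0,"ty":0,"tz":0,"twist":0},{"tx":0,"ty":0,"tz":0,"twist":0},{"tx":0,"ty":0,"tz":0,"twist":0},{"tx":0,"ty":0,"tz":0,"twist":0}]' 0
python3 go.py 479 -328 60
```

```text
t: 5.1
eef_pos: [478.0, -327.0, 60.0]
tool_rot: [-3.137, -0.001, 1.049]
wrist_force: [-0.6, -0.0, 0.3]
finger_gap: 85.4
t: 5.9
eef_pos: [479.5, -328.5, 63.4]
tool_rot: [3.139, 0.001, 1.047]
wrist_force: [0.6, -0.8, 5.2]
finger_gap: 47.6
p [ 479.5 -328.5   63.4] rot [1.7986e+02 4.0000e-02 5.9990e+01] gap 47.6 F [ 0.6 -0.8  5.2] t 5.9
tx 0.18 ty -0.73 mm (before twist), twist -0.0002
```

```bash
python3 -m jog '[{"tx":0,"ty":0,"tz":-0.005,"twist":0},{"tx":0,"ty":0,"tz":-0.01,"twist":0},{"tx":0,"ty":0,"tz":-0.015,"twist":0},{"tx":0,"ty":0,"tz":-0.015,"twist":0},{"tx":0,"ty":0,"tz":-0.015,"twist":0},{"tx":0,"ty":0,"tz":-0.007,"twist":0},{"tx":0,"ty":0,"tz":0,"twist":0},{"tx":0,"ty":0,"tz":0,"twist":0}]'
python3 -m jog '[{"tx":0.01,"ty":-0.007,"tz":0,"twist":0},{"tx":0.02,"ty":-0.014,"tz":0,"twist":0},{"tx":0.02,"ty":-0.014,"tz":0,"twist":0},{"tx":0.02,"ty":-0.014,"tz":0,"twist":0},{"tx":0.02,"ty":-0.014,"tz":0,"twist":0},{"tx":0.02,"ty":-0.014,"tz":0,"twist":0},{"tx":0.02,"ty":-0.014,"tz":0,"twist":0},{"tx":0.02,"ty":-0.014,"tz":0,"twist":0},{"tx":0.02,"ty":-0.014,"tz":0,"twist":0},{"tx":0.02,"ty":-0.0145,"tz":0,"twist":0},{"tx":0.02,"ty":-0.0145,"tz":0,"twist":0},{"tx":0.02,"ty":-0.0145,"tz":0,"twist":0},{"tx":0.01,"ty":-0.0075,"tz":0,"twist":0},{"tx":0,"ty":0,"tz":0,"twist":-0.06},{"tx":0,"ty":0,"tz":0,"twist":-0.07},{"tx":0,"ty":0,"tz":0,"twist":-0.07},{"tx":0,"ty":0,"tz":0,"twist":-0.07},{"tx":0,"ty":0,"tz":0,"twist":-0.051},{"tx":0,"ty":0,"tz":0,"twist":0},{"tx":0,"ty":0,"tz":0,"twist":0}]'
python3 go.py 452.5 -35.7 78.4
python3 - <<'E'
from h import *
v=[]
for n,x,y in(("top",270,240),("scene",215,165)):
    f=grab_frame(n);cv2.imwrite(f"pics/{n}1.png",f["frame"][:,:,::-1]);v.append(cv2.convertScaleAbs(cv2.resize(f["frame"][y:y+100,x:x+100,::-1],(400,400),interpolation=2),alpha=1.4))
cv2.imwrite("pics/held.png",np.hstack(v))
E
```

```text
t: 6.7
eef_pos: [478.7, -327.7, 128.7]
tool_rot: [-3.141, -0.0, 1.047]
wrist_force: [0.9, -0.1, -3.5]
finger_gap: 47.5
t: 8.7
eef_pos: [451.7, -35.1, 129.1]
tool_rot: [-3.141, -0.0, 1.366]
wrist_force: [-0.4, -0.6, -2.5]
finger_gap: 47.5
p [451.7 -35.1 129.1] rot [-179.98   -0.     78.28] gap 47.5 F [-0.4 -0.6 -2.5] t 8.7
tx -0.44 ty 0.93 mm (before twist), twist -0.0020
```

View pics/held.png

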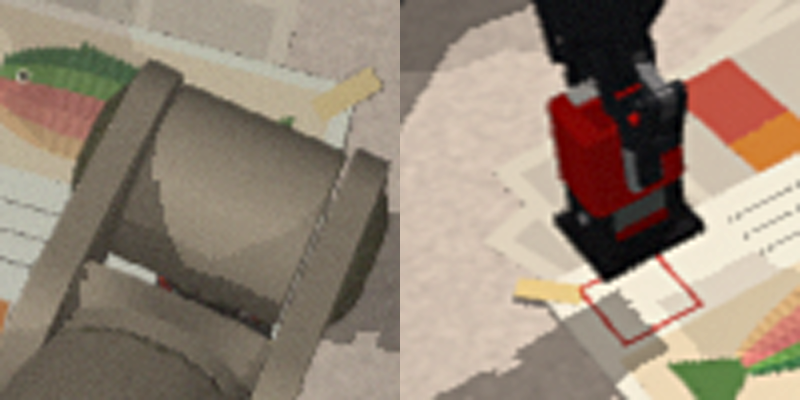

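```bash
python3 -m jog '[{"tx":-0.0004,"ty":0.0009,"tz":0.01,"twist":-0.002},{"tx":0,"ty":0,"tz":0.015,"twist":0},{"tx":0,"ty":0,"tz":0.015,"twist":0},{"tx":0,"ty":0,"tz":0.01,"twist":0},{"tx":0,"ty":0,"tz":0.005,"twist":0},{"tx":0,"ty":0,"tz":0,"twist":0},{"tx":0,"ty":0,"tz":0,"twist":0},{"tx":0,"ty":0,"tz":0,"twist":0}]'
python3 go.py 452.5 -35.7 78.4
python3 - <<'E'
from h import *
f=grab_frame("scene");cv2.imwrite("pics/low.png",f["frame"][:,:,::-1])
cv2.imwrite("pics/lowz.png",cv2.convertScaleAbs(cv2.resize(f["frame"][190:265,235:310,::-1],(600,600),interpolation=2),alpha=1.6))
E
```

```text
t: 9.6
eef_pos: [453.0, -35.8, 74.8]
tool_rot: [3.141, 0.0, 1.37]
wrist_force: [-0.4, -0.0, -2.5]
finger_gap: 47.3
p [453.  -35.8  74.8] rot [1.7994e+02 1.0000e-02 7.8480e+01] gap 47.3 F [-0.4 -0.  -2.5] t 9.6
tx 0.00 ty -0.49 mm (before twist), twist 0.0014
```

View pics/lowz.png

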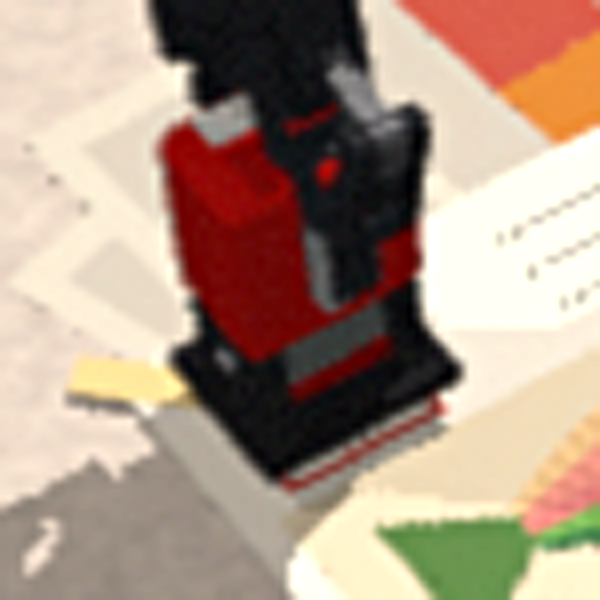

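```bash
cat > foot.py <<'E'
from h import *
import sys
np.set_printoptions(precision=2,suppress=True)
z=float(sys.argv[1])
f=grab_frame("scene");S=4
g=cv2.cvtColor(cv2.resize(f["frame"],None,fx=S,fy=S,interpolation=cv2.INTER_CUBIC),cv2.COLOR_RGB2GRAY)
m=big(roi((g<60).astype(np.uint8)*255,(S*250,S*225,S*50,S*35)))
cols=[x for x in range(m.shape[1]) if m[:,x].any()]
lo=np.array([[x,np.nonzero(m[:,x])[0].max()] for x in cols],float)
k=lo[:,1].argmax();print("span",lo[0]/S,lo[k]/S,lo[-1]/S)
L=lo[12:k-10];R=lo[k+10:-12]
a,b=np.polyfit(L[:,0],L[:,1],1),np.polyfit(R[:,0],R[:,1],1)
print("resid",np.abs(np.polyval(a,L[:,0])-L[:,1]).max()/S,np.abs(np.polyval(b,R[:,0])-R[:,1]).max()/S)
x=(b[1]-a[1])/(a[0]-b[0]);pts=np.array([[lo[0,0],np.polyval(a,lo[0,0])],[x,np.polyval(a,x)],[lo[-1,0],np.polyval(b,lo[-1,0])]])
P=plane(f,(pts+.5)/S-.5,z)[:,:2]
print("px",pts/S,"P",P,"len(62,74)",np.linalg.norm(np.diff(P,axis=0),axis=1))
ux=(P[1]-P[0]);uy=P[2]-P[1];print("yaws",np.degrees(np.arctan2(ux[1],ux[0])),np.degrees(np.arctan2(uy[1],uy[0]))-90)
w=np.radians(-11.6);X=np.array([np.cos(w),np.sin(w)]);Y=np.array([-X[1],X[0]])
print("centre from corner",P[1]-31*X+37*Y,"from diag",(P[0]+P[2])/2)
E
python3 foot.py 15.4
```

```text
span [256.5  235.25] [271.25 251.  ] [292.25 237.  ]
resid 0.46266002844959075 1.8352534562212668
px [[256.5  236.35]
 [270.06 251.88]
 [292.25 240.06]] P [[418.16 -67.95]
 [481.07 -79.79]
 [494.94 -15.61]] len(62,74) [64.01 65.66]
yaws -10.660389034728446 -12.200309759644767
centre from corner [458.14 -37.31] from diag [456.55 -41.78]
```

```bash
python3 -m jog '[{"tx":0,"ty":-0.0005,"tz":0.003,"twist":0},{"tx":0,"ty":0,"tz":0.003,"twist":0},{"tx":0,"ty":0,"tz":0,"twist":0},{"tx":0,"ty":0,"tz":0,"twist":0}]'
python3 -m jog '[{"tx":0,"ty":0,"tz":0.002,"twist":0},{"tx":0,"ty":0,"tz":0,"twist":0},{"tx":0,"ty":0,"tz":0,"twist":0}]'
python3 -m jog '[{"tx":0,"ty":0,"tz":0.0015,"twist":0},{"tx":0,"ty":0,"tz":0,"twist":0},{"tx":0,"ty":0,"tz":0,"twist":0}]'
python3 -m jog '[{"tx":0,"ty":0,"tz":0.0015,"twist":0},{"tx":0,"ty":0,"tz":0,"twist":0},{"tx":0,"ty":0,"tz":0,"twist":0}]'
```

```text
t: 10.1
eef_pos: [452.1, -35.6, 68.2]
tool_rot: [-3.141, -0.0, 1.37]
wrist_force: [0.3, 0.5, -2.1]
finger_gap: 47.3
t: 10.4
eef_pos: [452.1, -35.6, 66.3]
tool_rot: [-3.141, -0.0, 1.37]
wrist_force: [-0.2, 0.2, -3.1]
finger_gap: 47.3
t: 10.7
eef_pos: [452.2, -35.6, 64.8]
tool_rot: [-3.142, 0.0, 1.37]
wrist_force: [0.1, -0.9, -2.8]
finger_gap: 47.2
t: 11.0
eef_pos: [452.4, -35.6, 63.5]
tool_rot: [3.141, 0.0, 1.37]
wrist_force: [0.3, 1.4, 1.7]
finger_gap: 47.4
```

```bash
python3 foot.py 4
python3 - <<'E'
from h import *
f=grab_frame("scene");cv2.imwrite("pics/con.png",f["frame"][:,:,::-1])
a=f["frame"][225:262,248:300,::-1]
cv2.imwrite("pics/conz.png",cv2.convertScaleAbs(cv2.resize(a,None,fx=12,fy=12,interpolation=2),alpha=2))
E
```

```text
span [256.75 237.75] [268.75 252.75] [292.5 239.5]
resid 0.3863247863248773 0.4091336542021793
px [[256.75 238.43]
 [268.91 253.18]
 [292.5  240.22]] P [[415.64 -66.53]
 [474.45 -78.99]
 [488.46  -9.23]] len(62,74) [60.12 71.16]
yaws -11.960502244576762 -11.355228544550755
centre from corner [451.52 -36.51] from diag [452.05 -37.88]
```

View pics/conz.png

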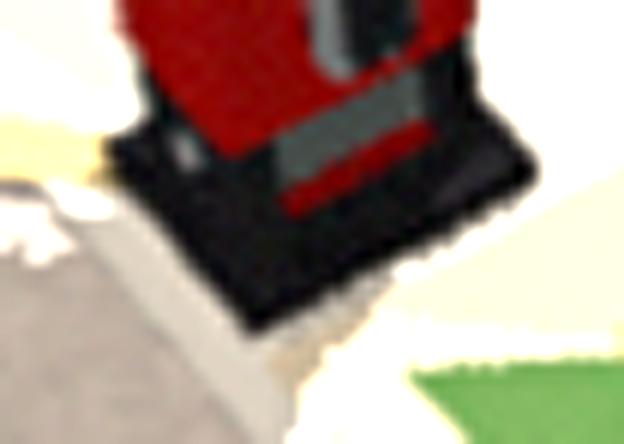

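The foot covers the box: its centre agrees to about 1.5 mm and its yaw to 0.3°, both in the same camera. Pressing now.

```bash
python3 -m jog '[{"tx":0,"ty":0,"tz":0.003,"twist":0},{"tx":0,"ty":0,"tz":0.003,"twist":0},{"tx":0,"ty":0,"tz":0.003,"twist":0},{"tx":0,"ty":0,"tz":0.003,"twist":0},{"tx":0,"ty":0,"tz":0.003,"twist":0},{"tx":0,"ty":0,"tz":0.002,"twist":0},{"tx":0,"ty":0,"tz":0.002,"twist":0},{"tx":0,"ty":0,"tz":0,"twist":0},{"tx":0,"ty":0,"tz":0,"twist":0}]'
python3 -m jog '[{"tx":0,"ty":0,"tz":0.0015,"twist":0},{"tx":0,"ty":0,"tz":0.001,"twist":0},{"tx":0,"ty":0,"tz":0,"twist":0},{"tx":0,"ty":0,"tz":0,"twist":0}]'
python3 -m jog '[{"tx":0,"ty":0,"tz":0.001,"twist":0},{"tx":0,"ty":0,"tz":0,"twist":0},{"tx":0,"ty":0,"tz":0,"twist":0},{"tx":0,"ty":0,"tz":0,"twist":0}]'
```

```text
t: 12.0
eef_pos: [452.6, -35.6, 44.9]
tool_rot: [3.141, 0.0, 1.37]
wrist_force: [-0.8, 2.0, 9.7]
finger_gap: 47.1
t: 12.4
eef_pos: [452.6, -35.6, 42.5]
tool_rot: [3.141, 0.0, 1.37]
wrist_force: [-1.0, 2.1, 11.0]
finger_gap: 47.6
t: 12.8
eef_pos: [452.6, -35.6, 41.5]
tool_rot: [3.141, 0.0, 1.37]
wrist_force: [-1.2, 1.7, 11.1]
finger_gap: 47.7
```

```bash
python3 -m jog '[{"tx":0,"ty":0,"tz":0.001,"twist":0},{"tx":0,"ty":0,"tz":0,"twist":0},{"tx":0,"ty":0,"tz":0,"twist":0}]'
python3 -m jog '[{"tx":0,"ty":0,"tz":0.001,"twist":0},{"tx":0,"ty":0,"tz":0,"twist":0},{"tx":0,"ty":0,"tz":0,"twist":0},{"tx":0,"ty":0,"tz":0,"twist":0}]'
```

```text
t: 13.1
eef_pos: [452.7, -35.7, 41.3]
tool_rot: [3.14, 0.0, 1.37]
wrist_force: [-5.3, 3.2, 22.9]
finger_gap: 47.9
t: 13.5
eef_pos: [452.9, -35.7, 41.1]
tool_rot: [3.14, 0.0, 1.37]
wrist_force: [-7.2, 4.1, 33.1]
finger_gap: 47.8
```

At the stop: force is up to 33 N and TCP travel is about 22 mm. Lifting off and going back to the tray.

```bash
python3 -m jog '[{"tx":0,"ty":0,"tz":-0.003,"twist":0},{"tx":0,"ty":0,"tz":-0.004,"twist":0},{"tx":0,"ty":0,"tz":-0.004,"twist":0},{"tx":0,"ty":0,"tz":-0.004,"twist":0},{"tx":0,"ty":0,"tz":-0.004,"twist":0},{"tx":0,"ty":0,"tz":-0.004,"twist":0},{"tx":0,"ty":0,"tz":-0.006,"twist":0},{"tx":0,"ty":0,"tz":-0.01,"twist":0},{"tx":0,"ty":0,"tz":-0.015,"twist":0},{"tx":0,"ty":0,"tz":-0.015,"twist":0},{"tx":0,"ty":0,"tz":-0.015,"twist":0},{"tx":0,"ty":0,"tz":-0.006,"twist":0},{"tx":0,"ty":0,"tz":0,"twist":0},{"tx":0,"ty":0,"tz":0,"twist":0},{"tx":0,"ty":0,"tz":0,"twist":0}]'
python3 - <<'E'
from h import *
f=grab_frame("scene")
cv2.imwrite("pics/lift.png",cv2.convertScaleAbs(cv2.resize(f["frame"][165:265,215:315,::-1],(500,500),interpolation=2),alpha=1.4))
E
python3 go.py 479.5 -327 76
```

```text
t: 15.0
eef_pos: [451.8, -35.5, 128.1]
tool_rot: [-3.14, -0.0, 1.37]
wrist_force: [0.3, 0.0, -2.6]
finger_gap: 47.7
p [451.8 -35.5 128.1] rot [-1.7992e+02 -1.0000e-02  7.8480e+01] gap 47.4 F [-0.2  0.5 -2.7] t 15.05
tx -280.11 ty 85.34 mm (before twist), twist 0.0433
```

View pics/lift.png

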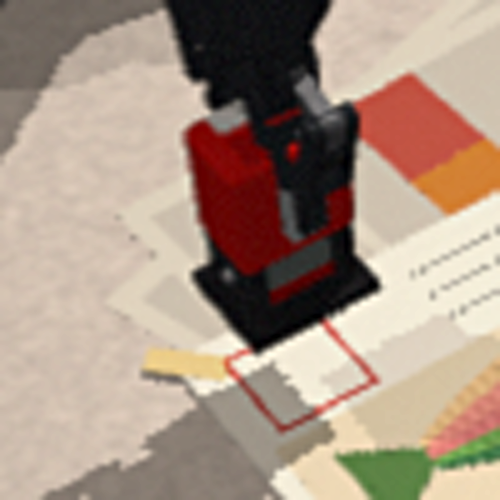

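```bash
python3 -m jog '[{"tx":-0.01,"ty":0.003,"tz":0,"twist":0.011},{"tx":-0.02,"ty":0.0061,"tz":0,"twist":0.011},{"tx":-0.02,"ty":0.0061,"tz":0,"twist":0.011},{"tx":-0.02,"ty":0.0061,"tz":0,"twist":0.011},{"tx":-0.02,"ty":0.0061,"tz":0,"twist":0},{"tx":-0.02,"ty":0.0061,"tz":0,"twist":0},{"tx":-0.02,"ty":0.0061,"tz":0,"twist":0},{"tx":-0.02,"ty":0.0061,"tz":0,"twist":0},{"tx":-0.02,"ty":0.0061,"tz":0,"twist":0},{"tx":-0.02,"ty":0.0061,"tz":0,"twist":0},{"tx":-0.02,"ty":0.0061,"tz":0,"twist":0},{"tx":-0.02,"ty":0.0061,"tz":0,"twist":0},{"tx":-0.02,"ty":0.0061,"tz":0,"twist":0},{"tx":-0.02,"ty":0.0061,"tz":0,"twist":0},{"tx":-0.01,"ty":0.003,"tz":0,"twist":0},{"tx":0,"ty":0,"tz":0,"twist":0},{"tx":0,"ty":0,"tz":0,"twist":0},{"tx":0,"ty":0,"tz":0,"twist":0}]'
python3 go.py 479.5 -327 76
```

```text
t: 16.85
eef_pos: [468.8, -327.0, 128.7]
tool_rot: [-3.141, -0.0, 1.326]
wrist_force: [0.6, -0.4, -2.7]
finger_gap: 47.5
p [ 468.8 -327.   128.7] rot [-1.7998e+02 -2.0000e-02  7.6000e+01] gap 47.5 F [ 0.6 -0.4 -2.7] t 16.85
tx 2.55 ty 10.35 mm (before twist), twist -0.0000
```

Correcting for the twist, then lowering to just above the felt (contact expected at TCP about 63.7).

```bash
python3 -m jog '[{"tx":0.0012,"ty":0.005,"tz":0,"twist":0},{"tx":0.0013,"ty":0.0053,"tz":0.01,"twist":0},{"tx":0,"ty":0,"tz":0.015,"twist":0},{"tx":0,"ty":0,"tz":0.015,"twist":0},{"tx":0,"ty":0,"tz":0.01,"twist":0},{"tx":0,"ty":0,"tz":0.006,"twist":0},{"tx":0,"ty":0,"tz":0.003,"twist":0},{"tx":0,"ty":0,"tz":0.002,"twist":0},{"tx":0,"ty":0,"tz":0,"twist":0},{"tx":0,"ty":0,"tz":0,"twist":0},{"tx":0,"ty":0,"tz":0,"twist":0}]'
python3 -m jog '[{"tx":0,"ty":0,"tz":0.002,"twist":0},{"tx":0,"ty":0,"tz":0,"twist":0},{"tx":0,"ty":0,"tz":0,"twist":0}]'
python3 -m jog '[{"tx":0,"ty":0,"tz":0.001,"twist":0},{"tx":0,"ty":0,"tz":0,"twist":0},{"tx":0,"ty":0,"tz":0,"twist":0}]'
python3 -m jog '[{"tx":0,"ty":0,"tz":0.001,"twist":0},{"tx":0,"ty":0,"tz":0,"twist":0},{"tx":0,"ty":0,"tz":0,"twist":0}]'
```

```text
t: 17.95
eef_pos: [479.6, -328.0, 68.2]
tool_rot: [3.141, 0.0, 1.326]
wrist_force: [0.2, 0.7, -4.0]
finger_gap: 47.5
t: 18.25
eef_pos: [479.4, -327.9, 65.7]
tool_rot: [-3.141, -0.0, 1.326]
wrist_force: [0.2, 0.7, -3.3]
finger_gap: 47.2
t: 18.55
eef_pos: [479.4, -327.9, 64.8]
tool_rot: [-3.142, -0.0, 1.326]
wrist_force: [-0.2, 0.2, -3.3]
finger_gap: 47.3
t: 18.85
eef_pos: [479.5, -327.9, 63.8]
tool_rot: [-3.142, 0.0, 1.326]
wrist_force: [-0.4, 0.1, -2.4]
finger_gap: 47.6
```

```bash
python3 -m jog '[{"tx":0,"ty":0,"tz":0.001,"twist":0},{"tx":0,"ty":0,"tz":0,"twist":0},{"tx":0,"ty":0,"tz":0,"twist":0}]'
python3 -m jog '[{"tx":0,"ty":0,"tz":0.0005,"twist":0},{"tx":0,"ty":0,"tz":0,"twist":0},{"tx":0,"ty":0,"tz":0,"twist":0}]'
```

```text
t: 19.15
eef_pos: [479.6, -327.9, 63.3]
tool_rot: [3.141, 0.0, 1.326]
wrist_force: [-0.3, 2.1, 5.8]
finger_gap: 47.7
t: 19.45
eef_pos: [479.6, -327.9, 62.8]
tool_rot: [3.141, 0.0, 1.326]
wrist_force: [0.0, 1.1, 4.4]
finger_gap: 47.6
```

```bash
python3 -m jog '[{"tx":0,"ty":0,"tz":0,"twist":0},{"tx":0,"ty":0,"tz":0,"twist":0},{"tx":0,"ty":0,"tz":0,"twist":0},{"tx":0,"ty":0,"tz":0,"twist":0},{"tx":0,"ty":0,"tz":0,"twist":0},{"tx":0,"ty":0,"tz":0,"twist":0},{"tx":0,"ty":0,"tz":0,"twist":0},{"tx":0,"ty":0,"tz":0,"twist":0}]' 1
python3 -m jog '[{"tx":0,"ty":0,"tz":-0.01,"twist":0},{"tx":0,"ty":0,"tz":-0.02,"twist":0},{"tx":0,"ty":0,"tz":-0.03,"twist":0},{"tx":0,"ty":0,"tz":-0.03,"twist":0},{"tx":0,"ty":0,"tz":-0.03,"twist":0},{"tx":0,"ty":0,"tz":-0.03,"twist":0},{"tx":-0.02,"ty":-0.03,"tz":-0.01,"twist":0},{"tx":0.02,"ty":-0.03,"tz":0,"twist":0},{"tx":0.03,"ty":-0.03,"tz":0,"twist":0},{"tx":0.04,"ty":-0.03,"tz":0,"twist":0},{"tx":0.04,"ty":0,"tz":0,"twist":0},{"tx":0.04,"ty":0,"tz":0,"twist":0},{"tx":0.04,"ty":0,"tz":0,"twist":0},{"tx":0,"ty":0,"tz":0,"twist":0},{"tx":0,"ty":0,"tz":0,"twist":0}]'
python3 - <<'E'
from h import *
v=[]
for n in("top","scene"):
    f=grab_frame(n);cv2.imwrite(f"pics/{n}2.png",f["frame"][:,:,::-1])
    x,y=((280,240) if n=="top" else (145,205));v.append(cv2.convertScaleAbs(cv2.resize(f["frame"][y:y+165,x:x+220,::-1],(400,300),interpolation=2),alpha=1.4))
    v.append(cv2.convertScaleAbs(cv2.resize(f["frame"][(y+20 if n=="top" else y+70):][:75,(400 if n=="top" else 145):][:,:100,::-1],(400,300),interpolation=2),alpha=1.4))
cv2.imwrite("pics/end.png",np.vstack([np.hstack(v[:2]),np.hstack(v[2:])]))
E
```

```text
t: 20.25
eef_pos: [479.5, -327.9, 62.3]
tool_rot: [3.142, -0.0, 1.326]
wrist_force: [0.2, 0.5, 0.6]
finger_gap: 85.2
t: 21.75
eef_pos: [409.3, -114.1, 223.0]
tool_rot: [3.141, 0.001, 1.328]
wrist_force: [-0.2, 0.1, 1.0]
finger_gap: 85.3
```

View pics/end.png

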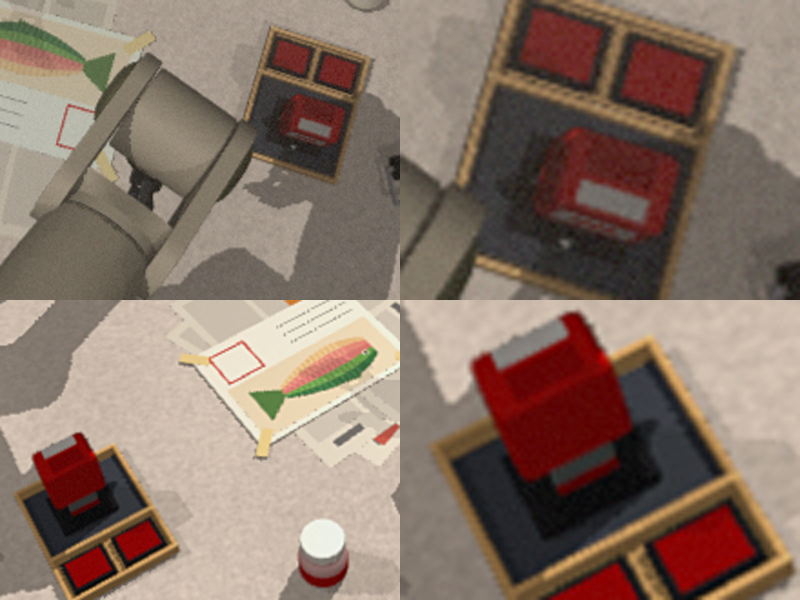

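The stamp stands upright and square near the middle of its compartment with its head up, clear of the gripper.

```bash
python3 -c "
from station import *
print(close_job())"
```

```text
the job is handed in; nothing more can be done
None
```

I pressed the seal in the red box, stood the stamp back in its tray compartment, and handed the job in at about 22 s of the 51 s allowed. No verdict was reported.

- **Grasp:** I held the head front to back. The fingers closed to 47.6 mm on the 48 mm head.
- **Position in the box:** With the foot just touching the card, the scene camera put its centre within about 1.5 mm of the box centre and its yaw within about 0.3°. The arm hid the box from the top camera, so this check rests on one view. The scene camera also reads y about 2–3 mm lower than the top camera, but foot and box came from the same view, so this should largely cancel.
- **A reading that disagreed:** The same check made 11 mm above the card had shown about 6 mm of error. Its edge fit was poor, and the reading at contact replaced it.
- **Press:** The gripper went down about 22 mm after contact. The force then rose sharply from 11 to 33 N, which I took as the stop, and I held it there for about 0.4 s.
- **No visible imprint:** The last pictures show no mark inside the box. I took this to mean the simulator does not draw one, so the press is confirmed only by travel and force.
- **Return:** The last pictures show the stamp upright near the middle of its compartment, head up and clear of the gripper. I did not measure its final position in the pictures. I saw no sign that anything else had moved, but I did not measure that either.

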